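# Set the filter dial to the long scale line

### The arm

A 6-joint arm with a two-finger parallel gripper is mounted at the origin on a cart in front of the work surface, level with it; the furniture and walls round the work are solid. World frame = base frame: x ahead of the robot, y to its left, z up, the work surface at z = 0. Lengths are in m, angles in rad, forces in N, time in s.
With the tool pointing down it reaches from about 0.425 to 0.95 m from the base axis. Payload 3.5 kg.
Tool frame: the origin (TCP) lies at the very end of the fingers, on their centre line; the grasp point (between the pads) lies 19 mm behind it; y points along the fingers, z is the direction in which the jaws open and shut, and the axes are right-handed (so a half turn about y gives the same grasp; the last joint's range is limited). The gripper opens to 85 mm and grips with 20 to 120 N. Pads are 22 mm wide; open, the fingers measure 114 mm over their backs; the gripper's body (76 mm by 85 mm) begins 54 mm behind the grasp point. The pads swing forward as they close: fully open they stand 13 mm farther back than shut.
Start: joints at [1.101, 0.286, 1.577, -0, 1.279, -0.15], TCP at [0.212, 0.641, 0.231] pointing down, gripper open.
Joint ranges: [-2.77, 2.77], [-0.9, 2.22], [0.21, 2.48], [-1.53, 4.67], [0.24, 2.81], [-2.84, 2.84]. Speed limits (rad/s): [2.79, 2.79, 3.14, 3.14, 3.14, 3.14].

### API

Orientations are given as a unit quaternion [x, y, z, w].
In Python, from plant import ctrl gives the robot as it stands. The module is installed in compiled form; this text tells all that it offers.
- The arm moves only by the tool jog_arm, never from a script. Its argument "deltas" is a list of rows, each a list of 3 entries, a list of its own where there are three numbers: the turn, a rotation vector about the tool's x, y, z in rad, then the shift along the tool's x, y, z in m, then the opening, from 0 (shut) to 1 (fully open). In form: [[[wx, wy, wz], [dx, dy, dz], gripper], ...]. A call has 1 to 10 rows; each row is the pose to reach, as a shift and turn from the pose measured when the call began, along the tool's axes at that moment; what a row does not reach only later rows make up. A row lasts 1/12 s, in which the tool goes at most 41.7 mm and 7.16 degrees, less where a joint would pass 70% of its speed; a pose out of reach is approached as far as the arm can. A call with a gripper value outside its range is refused whole. The fingers move at their own pace and stop on an object; "force" is the grip in N (left out, the last holds). Time passes only in rows, so rows that repeat a pose let the fingers close. It gives the time, the measured TCP pose, the force and the opening at its end, in the units of the state.
- ctrl.get_state(): the state, without advancing time (a new reading comes with each control period).
- ctrl.read_camera(name): name is "scene" or "side" or "wrist"; returns a dict with "pixels" (480x640x3 uint8, blue, green, red), "range_z" (480x640 float32, m along the optical axis (not along the pixel's ray), 0 where there is no reading), "fx", "fy", "cx", "cy" (pixels), "T" (4x4, takes a point from camera to world coordinates); the wrist camera has in their place "mount" (4x4, takes a point from camera to tool coordinates, whose origin is the TCP and whose axes are the tool frame's). Camera axes: x right, y up, looking along -z (the intrinsics and any distortion apply to the point x, -y, -z); pixel columns grow to the right and rows downward; lengths in m; the calibration is good to about 2 mm. A picture is of the moment at which its call begins: read the wrist's pose just before it.
- ctrl.sign_off(): hands the job in, once; it reports no verdict.
The state is a dict: "time": time; "qpos": joint angles; "dq": joint speeds; "joint_efforts": joint torques, N m; "eef_pos": TCP position; "tcp_rot": TCP orientation; "contact_force": force on the tool from outside, world axes, zero at the start; "wrist_torque": the same for the moment, N m; "opening": opening from 0.0 (shut) to 1.0 (fully open).
Only numpy, scipy, OpenCV 4.12 (cv2) and the standard library are available. Lean on these libraries where they do the work, as an engineer would, in place of code of your own. Each camera call takes 0.05 s, during which the arm holds its last target.

### The job

Choose the filter on the grey bench filter unit: with the fingertips against one side of the raised fin, push the round black dial round until its white index line stands opposite the one long line of the scale ring around it, and take the fingers off it. Then press the round white key beside the dial fully down and let it come up again. Only push: do not pinch the fin, do not press the key before the dial is set, do not turn the scale ring, and leave the pot, bottles, vial and timer where they stand.

Things in the scene. Friction and masses are not known exactly. Their poses are not given: they have to be found in the camera images.
- filter_unit: Low grey housing fixed to the worktop, 180 (x) x 270 (y) x 35 mm high; origin at the centre of its underside. In its frame the dial's axis stands at x 0, y +47 mm, and the key at x -40, y -87 mm; its -x side faces the robot when its yaw is 0.
- dial_axis (a point): Centre of the top face of the dial's disc, on its upright axis, 47 mm above the worktop. The dial is a black disc of radius 58 mm, the face of which is 47 mm above the worktop. On it stands one straight radial fin, 12 mm thick, reaching from 12 to 52 mm from the axis and rising 26 mm above the disc (its top is 73 mm above the worktop); a steel hub of radius 7 mm and 3 mm high sits on the axis.
- index_line (a point): Point on the dial's index direction, 60 mm from the axis (2 mm outside the disc's rim), at the height of the disc's face; it turns with the dial. The white index line runs on along the fin from its outer end to the rim, so fin and index line lie on the ray from dial_axis to this point.
- long_line (a point): Inner end of the target line on the scale ring, 60 mm from the dial's axis, 41 mm above the worktop. The ring is an aluminium disc of outer radius 82 mm under the dial, with 24 dark radial lines 15 degrees apart: 23 thin ones 7 mm long, and the target, 20 mm long and 5 mm wide. The ring is stiff and stays put unless forced; its setting differs from run to run.
- dial (a joint): Angle of the dial in rad, growing counter-clockwise seen from above; at 0 the index points along the housing's -x. It turns freely either way for more than one full turn, with a friction of 0.07 N m (about 2 N at the fin), stays where it is left and has no detents.
- fin_side_a (a point): Centre of one long upright side (40 x 26 mm) of the dial's fin, 32 mm from the axis, 13 mm above the disc and 6 mm to the clockwise side of the fin's middle plane (seen from above); pushing it turns the dial counter-clockwise.
- fin_side_b (a point): Centre of the fin's other long side, of the same size, 6 mm to the counter-clockwise side of the middle plane; pushing it turns the dial clockwise.
- key_top (a point): Centre of the top face of the round white push key, 28 mm wide, 50 mm above the worktop when up, in a black collar (40 mm wide, 41 mm above the worktop) on the housing; it is pressed straight down.
- key (a joint): Travel of the key in m: 0 up, 0.006 fully down. A spring returns it; it begins to move at 2 N and is fully down at 5 N.
- sample_pot: Sample pot with white lid, 43 mm wide, 48 mm tall, loose, standing on the housing's deck beyond the key; origin at the centre of its underside. To be left alone.
- bottle_4: Bottle with blue cap, 44 mm wide, 90 mm tall, loose, standing to the right of the filter unit; origin at the centre of its underside. To be left alone.
- bottle_6: Bottle with blue cap, 44 mm wide, 94 mm tall, loose, standing to the right of the filter unit; origin at the centre of its underside. To be left alone.
- vial_a: Small vial with black cap, 17 mm wide, 46 mm tall, loose, standing to the left of the filter unit; origin at the centre of its underside. To be left alone.
- bench_timer: White bench timer, 64 x 64 x 20 mm, loose, lying to the left of the filter unit; origin at the centre of its underside. To be left alone.

How it is judged:
By the outcome, as a careful person would: the job done as asked, in the order asked, and still so for the second after the job is handed in, with the robot touching nothing.
It also fails if it takes over 72 s, if anything falls off the work surface, if the arm or the gripper's body presses on something with over 40 N, if the wrist force passes 120 N, or if a joint passes its speed limit or range.

## Working session

There is one attempt and no reset: what is moved stays moved. The work goes in short steps, Python scripts to look and compute and a tool call to move; the robot and the scene stay as the last step left them, time stands still between calls to the robot, and variables do not carry over. Pictures are saved under pics/ and viewed, and the job is handed in when it is done.

Besides the shell and the picture viewer there is one more tool, called after "Call:" by a JSON object that holds its "op" and its "data". jog_arm: Moves the arm, as the interface text tells. Its arguments: {"type":"object","properties":{"deltas":{"type":"array","items":{"type":"array"}},"force":{"type":"number"}},"required":["deltas"]}

```bash
mkdir -p pics; python3 - <<'E'
from plant import ctrl
import cv2,numpy as np
s=ctrl.get_state();print({k:np.round(v,3) for k,v in s.items()})
for n in ("scene","side","wrist"):
    c=ctrl.read_camera(n);cv2.imwrite(f"pics/{n}0.png",c["pixels"])
    np.savez(n+"0.npz",**{k:v for k,v in c.items()})
    print(n,[(k,np.round(c[k],3).tolist()) for k in c if k not in("pixels","range_z")])
E
```

```text
{'time': np.float64(0.0), 'qpos': array([ 1.101,  0.287,  1.578,  0.   ,  1.279, -0.15 ]), 'dq': array([ 0.   ,  0.   ,  0.001,  0.001, -0.001, -0.001]), 'joint_efforts': array([-0.0000e+00, -4.0599e+01, -2.9263e+01, -0.0000e+00,  6.0000e-03,
       -0.0000e+00]), 'eef_pos': array([0.212, 0.64 , 0.23 ]), 'tcp_rot': array([ 0.699, -0.113,  0.112, -0.697]), 'contact_force': array([ 0.325, -0.174,  0.304]), 'wrist_torque': array([-0.014,  0.007, -0.009]), 'opening': np.float64(1.001)}
scene [('fx', 456.005), ('fy', 456.005), ('cx', 315.209), ('cy', 237.255), ('T', [[-0.522, 0.364, -0.772, -0.088], [-0.853, -0.195, 0.484, 0.455], [0.025, 0.911, 0.412, 0.431], [0.0, 0.0, 0.0, 1.0]])]
side [('fx', 532.429), ('fy', 532.429), ('cx', 316.002), ('cy', 230.007), ('T', [[0.895, 0.177, -0.409, 0.168], [-0.445, 0.313, -0.839, -0.776], [-0.02, 0.933, 0.359, 0.428], [0.0, 0.0, 0.0, 1.0]])]
wrist [('fx', 415.986), ('fy', 415.986), ('cx', 321.575), ('cy', 239.191), ('mount', [[0.0, -0.947, -0.321, -0.083], [-0.001, 0.321, -0.947, -0.142], [1.0, 0.0, -0.0, -0.001], [0.0, 0.0, 0.0, 1.0]])]
```

View pics/scene0.png

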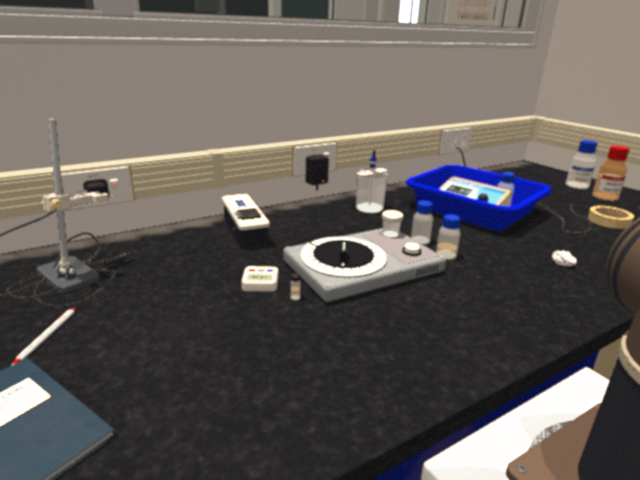

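View pics/side0.png

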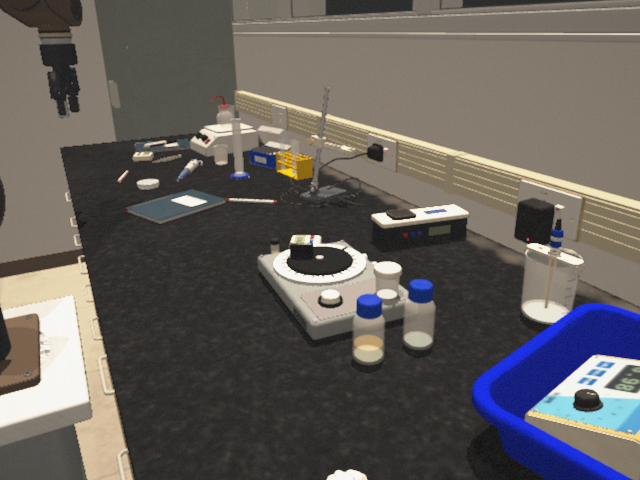

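View pics/wrist0.png

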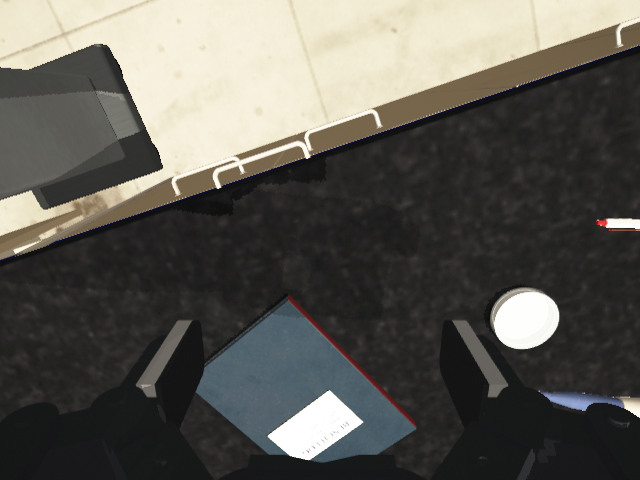

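The scene view shows the ring at about (343,256) with the key at (411,248). The side view shows the ring at (320,263) and the key at (331,297). I'll crop and localise them.

```bash
cat > h.py <<'E'
import numpy as np,cv2
from scipy.spatial.transform import Rotation as R
def load(n):
    return dict(np.load(n+".npz"))
def camT(c,st=None):
    if "T" in c: return c["T"]
    P=np.eye(4);P[:3,:3]=R.from_quat(st["tcp_rot"]).as_matrix();P[:3,3]=st["eef_pos"]
    return P@c["mount"]
def ray(c,T,u,v,z):
    d=np.stack([(np.asarray(u,float)-c["cx"])/c["fx"],-(np.asarray(v,float)-c["cy"])/c["fy"],-np.ones_like(np.asarray(u,float))],-1)@T[:3,:3].T
    return T[:3,3]+d*((z-T[2,3])/d[...,2])[...,None]
def proj(c,T,p):
    q=(np.asarray(p)-T[:3,3])@T[:3,:3]
    return np.stack([c["cx"]+c["fx"]*q[...,0]/-q[...,2],c["cy"]-c["fy"]*q[...,1]/-q[...,2]],-1)
E
python3 - <<'E'
from h import *
for n,box,pts in (("scene0",(270,200,200,110),[(343,256),(411,248)]),("side0",(240,220,210,150),[(320,263),(331,297)])):
    c=load(n);x,y,w,h=box
    cv2.imwrite(f"pics/{n}crop.png",cv2.resize(c["pixels"][y:y+h,x:x+w],None,fx=800/w if n=="scene0" else 3.8,fy=4 if n=="scene0" else 3.8,interpolation=cv2.INTER_CUBIC))
    for (u,v),z in zip(pts,(.041,.05)): print(n,ray(c,c["T"],u,v,z).round(3))
E
```

```text
scene0 [ 0.543 -0.004  0.041]
scene0 [ 0.493 -0.13   0.05 ]
side0 [ 0.544 -0.017  0.041]
side0 [ 0.495 -0.151  0.05 ]
```

```bash
ls -la pics
```

```text
total 2056
drwxr-xr-x 2 agent agent   4096 Dec  7 13:51 .
drwxr-xr-x 3 agent agent   4096 Dec  7 13:51 ..
-rw-r--r-- 1 agent agent 432820 Dec  7 13:50 scene0.png
-rw-r--r-- 1 agent agent 352935 Dec  7 13:51 scene0crop.png
-rw-r--r-- 1 agent agent 479682 Dec  7 13:50 side0.png
-rw-r--r-- 1 agent agent 480067 Dec  7 13:51 side0crop.png
-rw-r--r-- 1 agent agent 339736 Dec  7 13:50 wrist0.png
```

View pics/scene0crop.png

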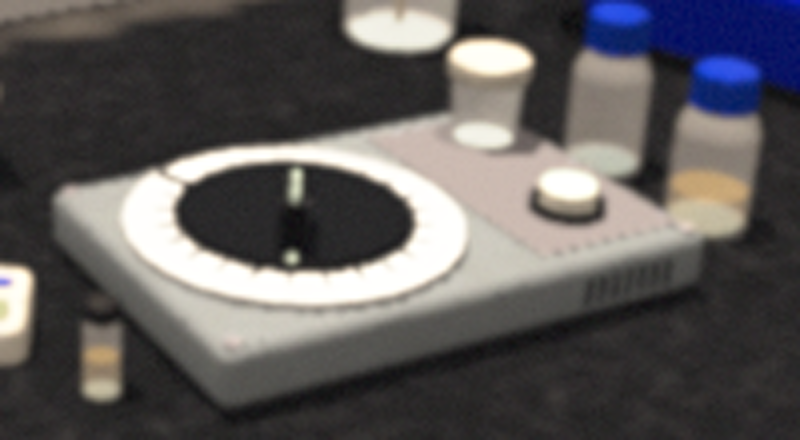

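View pics/side0crop.png

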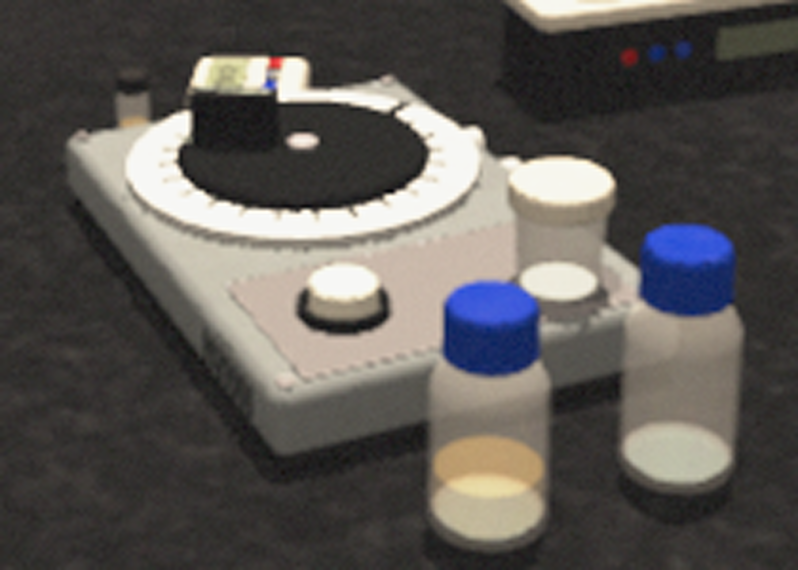

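```bash
python3 - <<'E'
from h import *
from plant import ctrl
s=ctrl.get_state();M=R.from_quat(s["tcp_rot"]).as_matrix();print(M.round(3))
# rough angles
C={}
for n,(x,y,fx,fy) ,pts in (("scene0",(270,200,4,4),dict(cen=(295,215),line=(172,175),idx=(291,257))),("side0",(240,220,3.8,3.8),dict(cen=(302,147),line=(400,110),hub=(302,141)))):
    c=load(n)
    for k,(u,v) in pts.items(): print(n,k,ray(c,c["T"],x+u/fx,y+v/fy,.041 if k=="line" else .047).round(3))
    d=c["range_z"]; u,v=int(x+200/fx*1),int(y+0)
c=load("scene0");print(c["range_z"][256,343],c["range_z"][248,411]);
for n,u,v in (("scene0",372,252),("side0",331,295),("side0",340,263),("scene0",411,247)):
    c=load(n);z=c["range_z"][v,u];p=np.array([(u-c["cx"])/c["fx"]*z,-(v-c["cy"])/c["fy"]*z,-z,1]);print(n,(c["T"]@p).round(3))
tgt=np.array([.45,0.0,.25]);print((tgt-s["eef_pos"])@M)
E
```

```text
[[ 0.949 -0.001  0.314]
 [-0.314 -0.002  0.949]
 [-0.    -1.    -0.002]]
scene0 cen [ 0.54  -0.004  0.047]
scene0 line [0.617 0.018 0.041]
scene0 idx [0.506 0.022 0.047]
side0 cen [ 0.546 -0.012  0.047]
side0 line [0.613 0.017 0.041]
side0 hub [ 0.549 -0.006  0.047]
0.82412034 0.88908345
scene0 [ 0.519 -0.055  0.048  1.   ]
side0 [ 0.498 -0.145  0.05   1.   ]
side0 [ 0.571 -0.04   0.045  1.   ]
scene0 [ 0.495 -0.132  0.051  1.   ]
[ 0.42730017 -0.01891134 -0.53303612]
```

Call:
{"op": "jog_arm", "data": {"deltas": [[[0, -0.03, 0], [0.025, 0, -0.028], 0], [[0, -0.06, 0], [0.05, 0, -0.055], 0], [[0, -0.08, 0], [0.075, -0.01, -0.083], 0], [[0, -0.1, 0], [0.1, -0.01, -0.11], 0], [[0, -0.12, 0], [0.125, -0.02, -0.138], 0], [[0, -0.14, 0], [0.15, -0.02, -0.165], 0], [[0, -0.16, 0], [0.175, -0.02, -0.193], 0], [[0, -0.18, 0], [0.2, -0.02, -0.22], 0], [[0, -0.2, 0], [0.225, -0.03, -0.248], 0], [[0, -0.2, 0], [0.25, -0.03, -0.275], 0]]}}

```text
time: 0.98
eef_pos: [0.3635, 0.2993, 0.262]
tcp_rot: [0.706, -0.042, 0.042, -0.706]
contact_force: [1.4, -0.2, 0.1]
opening: 0.001
```

Call:
{"op": "jog_arm", "data": {"deltas": [[[0, -0.02, 0], [0.02, 0, -0.035], 0], [[0, -0.04, 0], [0.04, 0, -0.07], 0], [[0, -0.06, 0], [0.06, 0, -0.105], 0], [[0, -0.08, 0], [0.08, 0, -0.14], 0], [[0, -0.1, 0], [0.1, 0, -0.175], 0], [[0, -0.12, 0], [0.12, 0, -0.21], 0], [[0, -0.12, 0], [0.14, 0, -0.245], 0], [[0, -0.12, 0], [0.16, 0, -0.28], 0], [[0, -0.12, 0], [0.185, 0, -0.319], 0], [[0, -0.12, 0], [0.185, 0, -0.319], 0]]}}

```text
time: 1.82
eef_pos: [0.511, -0.0447, 0.2621]
tcp_rot: [0.708, -0.001, 0.002, -0.706]
contact_force: [0.4, -1.5, -0.1]
opening: 0.001
```

```bash
cat > snap.py <<'E'
import sys,json
from h import *
from plant import ctrl
def snap(tag,names=("wrist",)):
    s=ctrl.get_state()
    print("t",round(float(s["time"]),2),"pos",np.round(s["eef_pos"],4),"F",np.round(s["contact_force"],1))
    print("M",R.from_quat(s["tcp_rot"]).as_matrix().round(3).tolist())
    for n in names:
        c=ctrl.read_camera(n);T=camT(c,s);d={k:c[k] for k in("pixels","range_z","fx","fy","cx","cy")};d["T"]=T
        np.savez(n+tag+".npz",**d);cv2.imwrite(f"pics/{n}{tag}.png",c["pixels"])
if __name__=="__main__": snap(sys.argv[1],sys.argv[2:] or ("wrist",))
E
python3 snap.py 1
```

```text
t 1.82 pos [ 0.511  -0.0447  0.2621] F [ 0.4 -1.5 -0.1]
M [[1.0, 0.002, 0.004], [-0.004, -0.003, 1.0], [0.002, -1.0, -0.003]]
```

View pics/wrist1.png

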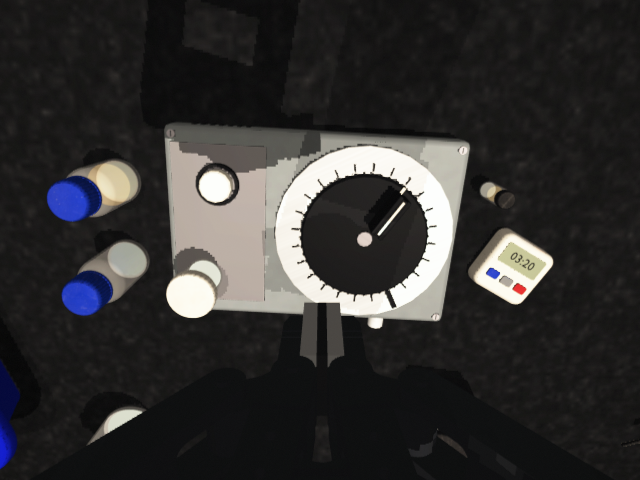

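The wrist view shows the hub at (365,240), the fin pointing up-right to about (405,190), the long line at (391,299) and the key at (215,184). I'll measure these.

```bash
cat > meas.py <<'E'
import sys
from h import *
def comps(m,box,amin):
    x,y,w,h=box;n,l,st,ce=cv2.connectedComponentsWithStats(m[y:y+h,x:x+w].astype(np.uint8))
    return [(ce[i]+[x,y],st[i,4],l==i) for i in range(1,n) if st[i,4]>=amin]
E
python3 - <<'E'
from h import *
c=load("wrist1");im=c["pixels"];T=c["T"]
cv2.imwrite("pics/w1crop.png",cv2.resize(im[140:320,270:460],None,fx=3.3,fy=3.3,interpolation=cv2.INTER_CUBIC))
g=cv2.cvtColor(im,cv2.COLOR_BGR2GRAY)
# range height map
v,u=np.mgrid[0:480,0:640];z=c["range_z"];P=np.stack([(u-c["cx"])/c["fx"]*z,-(v-c["cy"])/c["fy"]*z,-z],-1)@T[:3,:3].T+T[:3,3]
for (a,b) in ((330,260),(300,250),(215,184),(365,240),(384,205),(396,214),(190,295)): print((a,b),P[b,a].round(4))
f=(P[...,2]>.065)&(P[...,2]<.08)&(u>300)&(u<450)&(v>160)&(v<300)&(z>0)
print("fin px",f.sum(),P[f].mean(0).round(4)); q=P[f][:,:2];w,V=np.linalg.eigh(np.cov(q.T));print("fin axis",np.degrees(np.arctan2(V[1,1],V[0,1])),w**.5)
E
```

```text
(330, 260) [ 0.5697 -0.0384  0.0472]
(300, 250) [ 0.5619 -0.0662  0.0415]
(215, 184) [ 0.498  -0.1377  0.0495]
(365, 240) [ 0.549  -0.0071  0.051 ]
(384, 205) [0.5163 0.0082 0.0528]
(396, 214) [0.5191 0.0155 0.0723]
(190, 295) [ 0.5875 -0.1589  0.0823]
fin px 764 [0.5221 0.0104 0.072 ]
fin axis 143.5261019218819 [0.00376403 0.01144532]
```

View pics/w1crop.png

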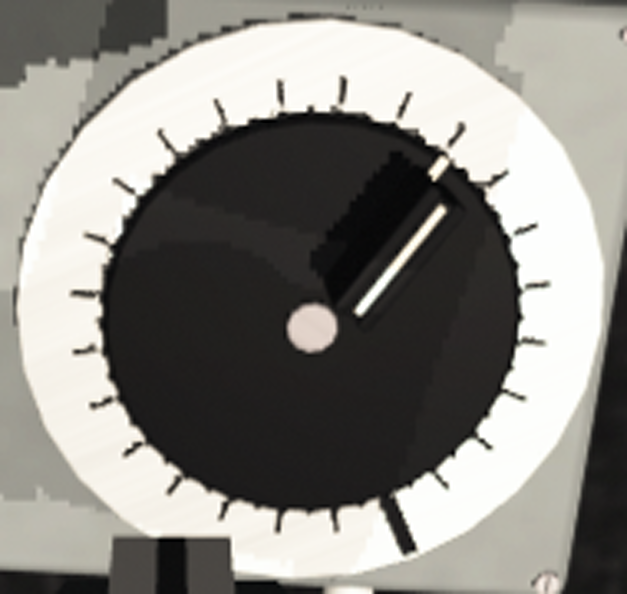

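The white strip along the fin top, the short index stub at the rim and the long line, crop (398,525), are all clear. Next I'll compute the angles.

```bash
cat > ang.py <<'E'
import sys
from h import *
def run(tag,hub0=(.549,-.0075)):
    c=load(tag);im=c["pixels"];T=c["T"];g=cv2.cvtColor(im,cv2.COLOR_BGR2GRAY).astype(int)
    v,u=np.mgrid[0:480,0:640]
    # hub: bright px within 10mm of predicted centre
    def at(z): return ray(c,T,u,v,z)[...,:2]
    p5=at(.050);m=(np.hypot(*(np.moveaxis(p5,-1,0)-np.array(hub0)[:,None,None]))<.0105)&(g>110)
    hub=p5[m].mean(0)
    p41=at(.041)
    # centre via bright ring's outer edge radius ~82: fit circle to inner/outer edge omitted
    cen=hub
    r=np.hypot(p41[...,0]-cen[0],p41[...,1]-cen[1]);a=np.degrees(np.arctan2(p41[...,1]-cen[1],p41[...,0]-cen[0]))
    d=(r>.069)&(r<.079)&(g<100)
    print(tag,"hub",hub.round(4),m.sum())
    nn,l,st,_=cv2.connectedComponentsWithStats(d.astype(np.uint8))
    for i in range(1,nn):
        if st[i,4]>=8:
            k=l==i;q=p41[k].mean(0);print("  dark",st[i,4],np.degrees(np.arctan2(*(q-cen)[::-1])).round(2),"px",np.argwhere(k).mean(0)[::-1].round(1),"r",r[k].min().round(3),r[k].max().round(3))
    # top strip
    p73=at(.073);rr=np.hypot(p73[...,0]-cen[0],p73[...,1]-cen[1])
    s=(rr>.014)&(rr<.05)&(g>150)
    if s.any():
        nn,l,st,_=cv2.connectedComponentsWithStats(s.astype(np.uint8))
        for i in range(1,nn):
            if st[i,4]>15:
                q=p73[l==i];w,V=np.linalg.eigh(np.cov(q.T));mu=q.mean(0);dd=V[:,1]*np.sign(V[:,1]@(mu-cen))
                print("  strip",st[i,4],"radial",np.degrees(np.arctan2(*(mu-cen)[::-1])).round(2),"axis",np.degrees(np.arctan2(*dd[::-1])).round(2),"mu",mu.round(4),"r",np.hypot(*(mu-cen)).round(4),"sd",np.sqrt(w).round(4))
    p47=at(.047);rr=np.hypot(p47[...,0]-cen[0],p47[...,1]-cen[1])
    s=(rr>.052)&(rr<.057)&(g>120)
    nn,l,st,_=cv2.connectedComponentsWithStats(s.astype(np.uint8))
    for i in range(1,nn):
        if st[i,4]>=3: q=p47[l==i].mean(0);print("  stub",st[i,4],np.degrees(np.arctan2(*(q-cen)[::-1])).round(2))
    # key
    p5=p5;k=(np.hypot(p5[...,0]-.497,p5[...,1]+.138)<.03)&(g>200)
    if k.any(): print("  key",p5[k].mean(0).round(4),k.sum())
if __name__=="__main__": run(sys.argv[1])
E
python3 ang.py wrist1
```

```text
wrist1 hub [ 0.5483 -0.0079] 174
  dark 41 23.59 px [391.7 301.9] r 0.069 0.079
  dark 77 -21.24 px [332.7 305.1] r 0.072 0.079
  strip 114 radial 143.09 axis 143.85 mu [0.5226 0.0114] r 0.0322 sd [0.0007 0.0098]
  strip 227 radial 49.44 axis 138.85 mu [0.5783 0.0271] r 0.0461 sd [0.0019 0.0115]
  strip 42 radial -37.35 axis -123.44 mu [ 0.5868 -0.0373] r 0.0484 sd [0.0009 0.0037]
  strip 93 radial 15.04 axis 104.83 mu [0.5934 0.0042] r 0.0467 sd [0.0019 0.0036]
  strip 75 radial -20.24 axis -108.26 mu [ 0.5929 -0.0244] r 0.0475 sd [0.0014 0.0039]
  strip 92 radial -2.61 axis -89.65 mu [ 0.5952 -0.01  ] r 0.0469 sd [0.0017 0.004 ]
  stub 22 143.28
  stub 4 50.33
  stub 3 12.5
  stub 4 -3.43
  stub 3 5.73
  key [ 0.5    -0.1382] 770
```

Call:
{"op": "jog_arm", "data": {"deltas": [[[0, -0.12, 0], [-0.003, 0.02, 0.01], 0], [[0, -0.24, 0], [-0.006, 0.04, 0.02], 0], [[0, -0.36, 0], [-0.011, 0.06, 0.033], 0], [[0, -0.48, 0], [-0.011, 0.08, 0.033], 0], [[0, -0.6, 0], [-0.011, 0.1, 0.033], 0], [[0, -0.72, 0], [-0.011, 0.12, 0.033], 0], [[0, -0.84, 0], [-0.011, 0.14, 0.033], 0], [[0, -0.93, 0], [-0.011, 0.162, 0.033], 0], [[0, -0.93, 0], [-0.011, 0.162, 0.033], 0], [[0, -0.93, 0], [-0.011, 0.162, 0.033], 0]]}}

```text
time: 2.7
eef_pos: [0.498, -0.0087, 0.0988]
tcp_rot: [-0.632, -0.314, 0.317, 0.633]
contact_force: [0.4, -0.4, 0.8]
opening: -0.002
```

```bash
python3 snap.py 2 wrist side scene; python3 -c "
from plant import ctrl;print(ctrl.get_state()['qpos'].round(2))
from h import *
c=load('side2');cv2.imwrite('pics/side2c.png',cv2.resize(c['pixels'][170:320,230:430],None,fx=4,fy=4))"
```

```text
t 2.7 pos [ 0.498  -0.0087  0.0988] F [ 0.4 -0.4  0.8]
M [[0.602, -0.003, -0.799], [0.799, -0.0, 0.602], [-0.002, -1.0, 0.002]]
[-0.22  0.05  2.1  -0.    0.99 -2.72]
```

View pics/wrist2.png

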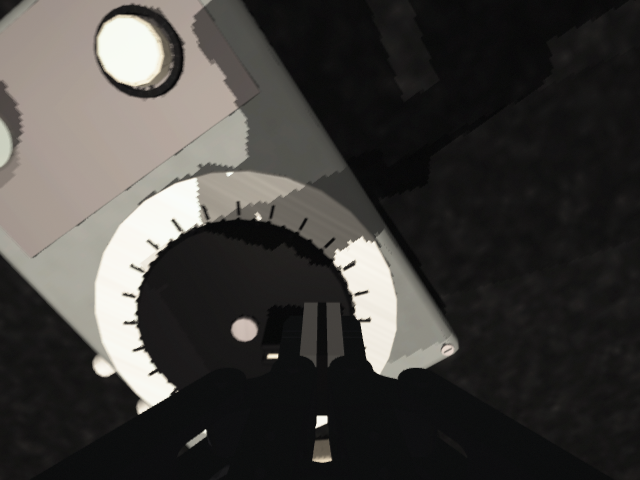

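View pics/side2c.png

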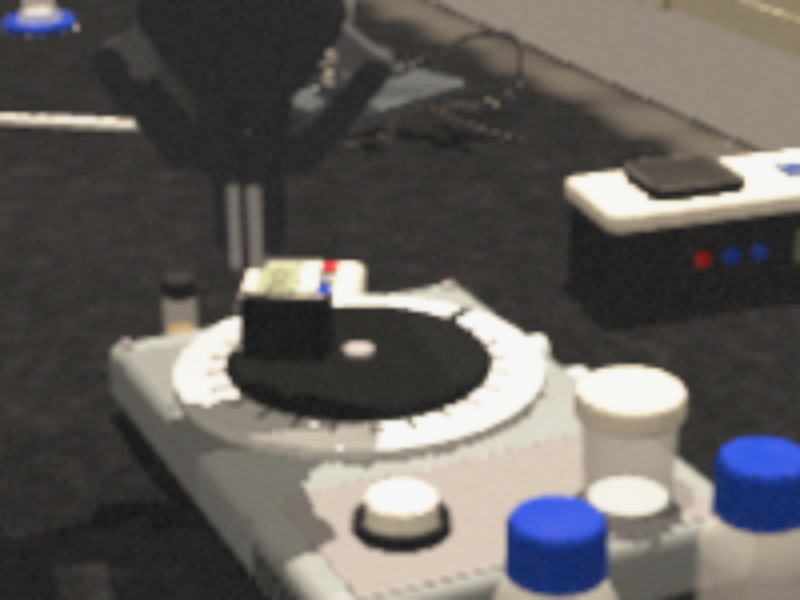

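```bash
python3 - <<'E'
from h import *
for n in("side2","scene2"):
    c=load(n);T=c["T"]
    for p in ((.498,-.0087,.0988),(.5483,-.0079,.05),(.5226,.0114,.073),(.499,-.139,.05)):print(n,p,proj(c,T,p).round(1), "side crop",((proj(c,T,p)-[230,170])*4).round(0))
E
```

```text
side2 (0.498, -0.0087, 0.0988) [292.9 235.6] side crop [251. 262.]
side2 (0.5483, -0.0079, 0.05) [319.8 256.1] side crop [359. 344.]
side2 (0.5226, 0.0114, 0.073) [301.5 243. ] side crop [286. 292.]
side2 (0.499, -0.139, 0.05) [329.8 293.2] side crop [399. 493.]
scene2 (0.498, -0.0087, 0.0988) [361.  236.4] side crop [524. 266.]
scene2 (0.5483, -0.0079, 0.05) [343.2 250.2] side crop [453. 321.]
scene2 (0.5226, 0.0114, 0.073) [343.2 246.5] side crop [453. 306.]
scene2 (0.499, -0.139, 0.05) [412.3 246. ] side crop [729. 304.]
```

Call:
{"op": "jog_arm", "data": {"deltas": [[[0, 0, 0], [0, 0.02, 0], 0], [[0, 0, 0], [0, 0.043, 0], 0], [[0, 0, 0], [0, 0.043, 0], 0], [[0, 0, 0], [0, 0.043, 0], 0]]}}

```text
time: 3.18
eef_pos: [0.5004, -0.0097, 0.0589]
tcp_rot: [0.634, 0.316, -0.315, -0.632]
contact_force: [0.3, 0.4, -0.1]
opening: -0.002
```

Call:
{"op": "jog_arm", "data": {"deltas": [[[0, 0, 0], [0.006, 0.003, 0], 0], [[0, 0, 0], [0.011, 0.003, 0], 0], [[0, 0, 0], [0.015, 0.003, 0], 0], [[0, 0, 0], [0.015, 0.003, 0], 0], [[0, 0, 0], [0.015, 0.003, 0], 0]]}}

```text
time: 3.6
eef_pos: [0.5103, 0.0025, 0.0567]
tcp_rot: [0.634, 0.317, -0.314, -0.632]
contact_force: [-0.4, -0.7, 0.5]
opening: -0.0
```

```bash
python3 snap.py 3 wrist side; python3 ang.py wrist3; python3 -c "
from h import *
c=load('side3');cv2.imwrite('pics/side3c.png',cv2.resize(c['pixels'][170:320,230:430],None,fx=4,fy=4))"
```

```text
t 3.6 pos [0.5103 0.0025 0.0567] F [-0.4 -0.7  0.5]
M [[0.602, 0.004, -0.799], [0.799, -0.002, 0.602], [0.001, -1.0, -0.004]]
wrist3 hub [ 0.5484 -0.0084] 699
  dark 3364 -177.87 px [369.3 234.9] r 0.069 0.079
  dark 1971 107.74 px [370.4 413.1] r 0.069 0.079
  dark 3143 40.81 px [215.9 454.9] r 0.069 0.079
  strip 251 radial -66.93 axis -151.93 mu [ 0.5673 -0.0529] r 0.0483 sd [0.001  0.0031]
  strip 507 radial -147.92 axis 122.11 mu [ 0.5338 -0.0175] r 0.0172 sd [0.0021 0.0029]
  strip 2740 radial -34.0 axis -116.08 mu [ 0.5837 -0.0322] r 0.0425 sd [0.0039 0.0103]
  strip 443 radial 106.63 axis 44.37 mu [0.5354 0.0352] r 0.0455 sd [0.0015 0.0047]
  strip 133 radial 26.18 axis 6.54 mu [0.5778 0.0061] r 0.0328 sd [0.0007 0.0031]
  stub 4 -51.91
  stub 12 -45.69
  stub 13 -37.19
  stub 25 138.84
  stub 18 -30.65
  stub 14 -21.79
  stub 23 -15.19
  stub 4 -10.17
  stub 14 -6.56
  stub 23 0.04
  stub 16 92.01
  stub 17 30.34
  key [ 0.5055 -0.1313] 1490
```

View pics/side3c.png

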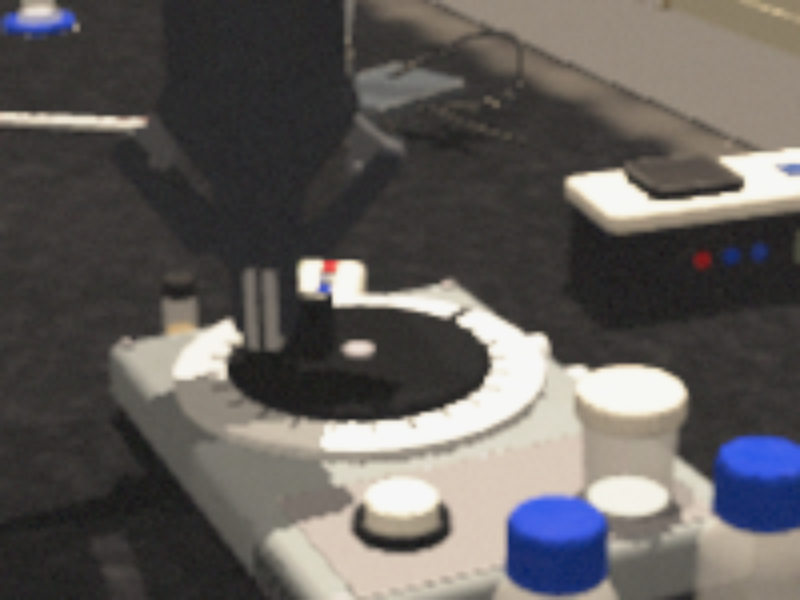

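View pics/wrist3.png

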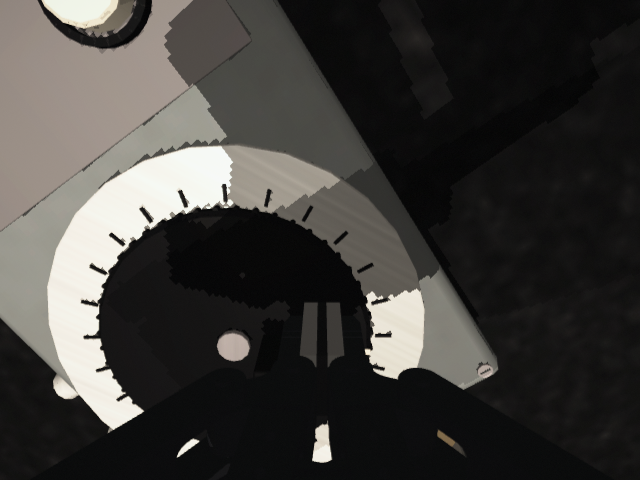

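Call:
{"op": "jog_arm", "data": {"deltas": [[[0, 0.1, 0], [0.0038, 0, 0.0012], 0], [[0, 0.2, 0], [0.0076, 0, 0.0021], 0], [[0, 0.3, 0], [0.0116, 0, 0.0026], 0], [[0, 0.4, 0], [0.0155, 0, 0.0026], 0], [[0, 0.5, 0], [0.0195, 0, 0.0023], 0], [[0, 0.6, 0], [0.0234, 0, 0.0016], 0], [[0, 0.7, 0], [0.0272, 0, 0.0005], 0], [[0, 0.8, 0], [0.031, 0, -0.001], 0], [[0, 0.9, 0], [0.0344, 0, -0.0028], 0], [[0, 0.9, 0], [0.0344, 0, -0.0028], 0]]}}

```text
time: 4.53
eef_pos: [0.532, 0.0287, 0.0558]
tcp_rot: [0.707, 0.008, -0.008, -0.707]
contact_force: [-1.3, 1.4, 0.2]
opening: -0.001
```

```bash
cat > rel.py <<'E'
from h import *
from plant import ctrl
s=ctrl.get_state();M=R.from_quat(s["tcp_rot"]).as_matrix();d=np.array([.5483,-.0079,0])-s["eef_pos"];r=d@M
print("yaw",np.degrees(np.arctan2(M[1,0],M[0,0])).round(2),"centre in tool x,z",r[[0,2]].round(4),"z",s["eef_pos"][2].round(4),"F tool",(s["contact_force"]@M).round(1),"q",s["qpos"].round(2))
E
python3 rel.py; python3 snap.py 4 wrist side; python3 -c "
from h import *
c=load('side4');cv2.imwrite('pics/side4c.png',cv2.resize(c['pixels'][170:320,230:430],None,fx=4,fy=4))"
```

```text
yaw 1.32 centre in tool x,z [ 0.0154 -0.0369] z 0.0558 F tool [-1.3 -0.2  1.5] q [-0.14  0.19  2.04 -0.    0.9  -1.73]
t 4.53 pos [0.532  0.0287 0.0558] F [-1.3  1.4  0.2]
M [[1.0, 0.001, -0.023], [0.023, -0.001, 1.0], [0.001, -1.0, -0.001]]
```

View pics/side4c.png

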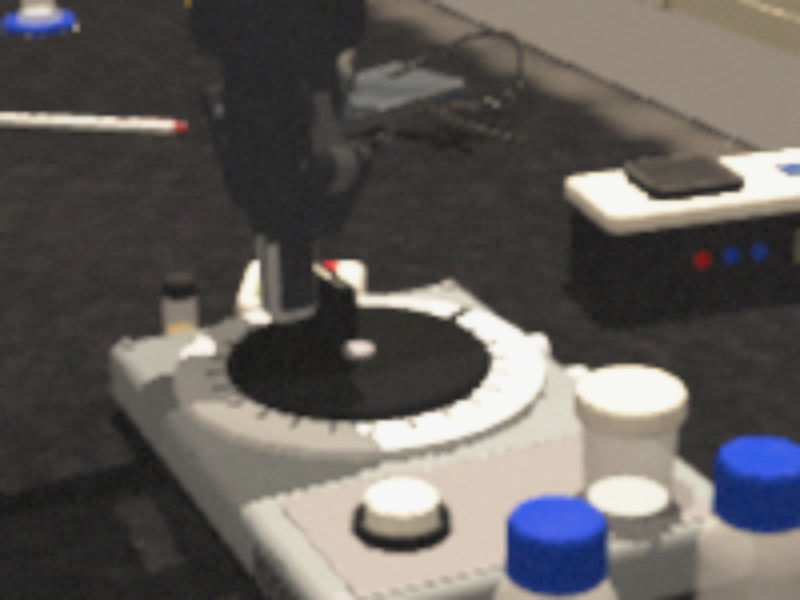

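View pics/wrist4.png

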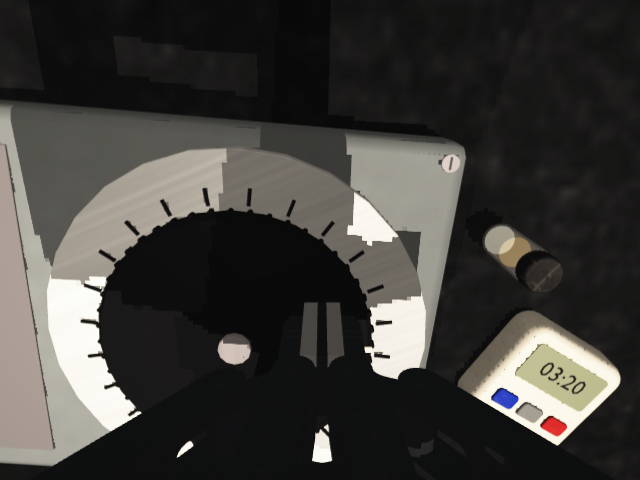

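Call:
{"op": "jog_arm", "data": {"deltas": [[[0, 0.1, 0], [0.0038, 0, 0.0012], 0], [[0, 0.2, 0], [0.0076, 0, 0.0021], 0], [[0, 0.3, 0], [0.0116, 0, 0.0026], 0], [[0, 0.4, 0], [0.0155, 0, 0.0026], 0], [[0, 0.5, 0], [0.0195, 0, 0.0023], 0], [[0, 0.6, 0], [0.0234, 0, 0.0016], 0], [[0, 0.7, 0], [0.0272, 0, 0.0005], 0], [[0, 0.8, 0], [0.031, 0, -0.001], 0], [[0, 0.9, 0], [0.0344, 0, -0.0028], 0], [[0, 0.9, 0], [0.0344, 0, -0.0028], 0]]}}

```text
time: 5.47
eef_pos: [0.5667, 0.0269, 0.0557]
tcp_rot: [-0.64, 0.298, -0.3, 0.641]
contact_force: [-0.7, 3.0, -1.0]
opening: 0.001
```

```bash
python3 rel.py; python3 snap.py 5 wrist side scene; python3 - <<'E'
from h import *
cen=np.array([.5483,-.0079])
for n in("side5","scene5"):
    c=load(n);T=c["T"];v,u=np.mgrid[0:480,0:640];z=c["range_z"];P=np.stack([(u-c["cx"])/c["fx"]*z,-(v-c["cy"])/c["fy"]*z,-z],-1)@T[:3,:3].T+T[:3,3]
    f=(np.hypot(P[...,0]-cen[0],P[...,1]-cen[1])<.055)&(P[...,2]>.066)&(P[...,2]<.076)
    for q in P[f].round(3)[::max(1,f.sum()//12)]:print(n,q)
c=load('side5');cv2.imwrite('pics/side5c.png',cv2.resize(c['pixels'][170:320,230:430],None,fx=4,fy=4))
E
```

```text
yaw -50.03 centre in tool x,z [ 0.0148 -0.0366] z 0.0557 F tool [-2.8  1.   1.4] q [-0.13  0.26  1.96  0.    0.92 -0.83]
t 5.47 pos [0.5667 0.0269 0.0557] F [-0.7  3.  -1. ]
M [[0.642, 0.002, 0.766], [-0.766, 0.0, 0.642], [0.001, -1.0, 0.002]]
side5 [0.576 0.022 0.074]
side5 [0.589 0.019 0.071]
side5 [0.578 0.024 0.069]
side5 [0.555 0.02  0.073]
side5 [0.576 0.013 0.071]
side5 [0.557 0.02  0.071]
side5 [0.576 0.009 0.071]
side5 [0.558 0.014 0.071]
side5 [0.58  0.01  0.068]
side5 [0.56  0.001 0.073]
side5 [0.558 0.002 0.071]
side5 [ 0.557 -0.004  0.071]
side5 [ 0.562 -0.005  0.069]
scene5 [0.569 0.003 0.074]
scene5 [0.561 0.006 0.074]
scene5 [0.558 0.008 0.073]
scene5 [0.562 0.037 0.076]
scene5 [0.554 0.004 0.072]
scene5 [0.557 0.033 0.075]
scene5 [0.563 0.009 0.067]
scene5 [0.567 0.038 0.07 ]
scene5 [0.554 0.027 0.073]
scene5 [0.571 0.038 0.066]
scene5 [0.553 0.029 0.071]
scene5 [0.559 0.036 0.069]
scene5 [0.561 0.039 0.066]
```

View pics/side5c.png

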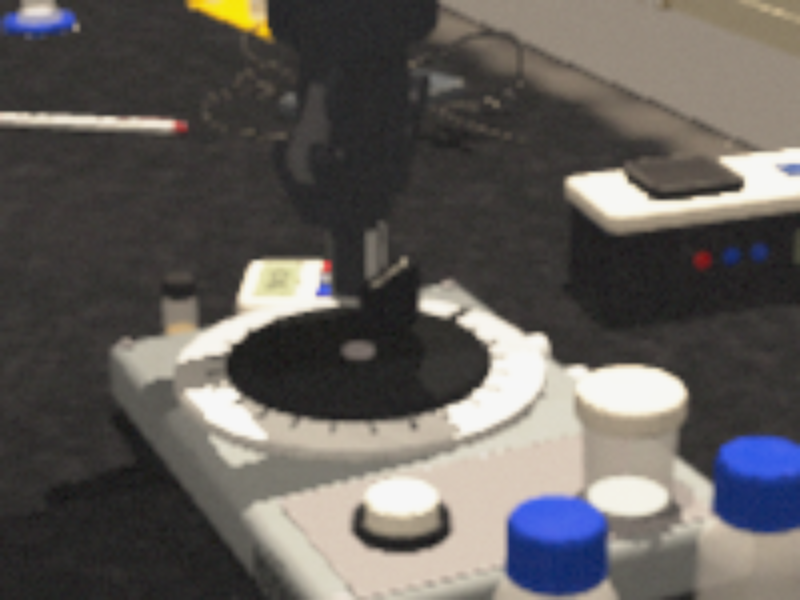

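View pics/wrist5.png

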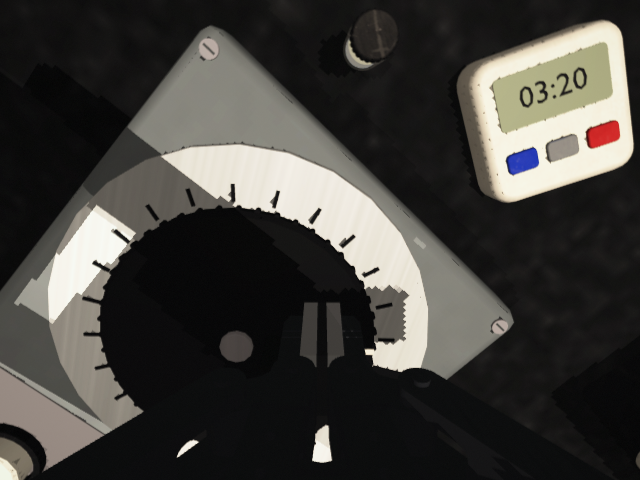

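Call:
{"op": "jog_arm", "data": {"deltas": [[[0, 0, 0], [-0.008, 0, 0], 0], [[0, 0, 0], [-0.016, 0, 0], 0], [[0, 0, 0], [-0.016, -0.03, 0], 0], [[0, 0, 0], [-0.016, -0.06, -0.01], 0], [[0, 0, 0], [-0.016, -0.1, -0.02], 0], [[0, 0, 0], [-0.016, -0.13, -0.037], 0], [[0, 0, 0], [-0.016, -0.16, -0.037], 0], [[0, 0, 0], [-0.016, -0.18, -0.037], 0], [[0, 0, 0], [-0.016, -0.18, -0.037], 0], [[0, 0, 0], [-0.016, -0.18, -0.037], 0]]}}

```text
time: 6.45
eef_pos: [0.5278, 0.0152, 0.2373]
tcp_rot: [-0.641, 0.295, -0.3, 0.642]
contact_force: [-0.7, 0.7, -0.1]
opening: 0.003
```

```bash
python3 snap.py 6; python3 ang.py wrist6
```

```text
t 6.45 pos [0.5278 0.0152 0.2373] F [-0.7  0.7 -0.1]
M [[0.646, 0.006, 0.763], [-0.764, -0.002, 0.646], [0.005, -1.0, 0.003]]
wrist6 hub [ 0.5479 -0.0074] 199
  dark 54 23.28 px [403.4 259.1] r 0.069 0.079
  dark 356 -50.44 px [321.6 311.9] r 0.069 0.079
  strip 133 radial 35.4 axis 36.45 mu [0.5739 0.0111] r 0.0319 sd [0.0007 0.0097]
  strip 31 radial -112.82 axis 160.58 mu [ 0.5289 -0.0525] r 0.0489 sd [0.0006 0.0035]
  strip 47 radial 9.58 axis 95.11 mu [0.5958 0.0007] r 0.0485 sd [0.0008 0.0035]
  strip 70 radial -97.22 axis 173.5 mu [ 0.5419 -0.0549] r 0.0479 sd [0.0011 0.0039]
  strip 80 radial -7.63 axis 79.98 mu [ 0.595  -0.0137] r 0.0476 sd [0.0013 0.0037]
  strip 97 radial -79.36 axis -169.26 mu [ 0.5566 -0.0537] r 0.0472 sd [0.0016 0.0038]
  strip 103 radial -25.39 axis 61.68 mu [ 0.5903 -0.0275] r 0.047 sd [0.0017 0.0039]
  strip 81 radial -62.56 axis -143.62 mu [ 0.569 -0.048] r 0.0458 sd [0.0014 0.0038]
  strip 68 radial -42.5 axis 41.9 mu [ 0.5814 -0.038 ] r 0.0454 sd [0.0012 0.0037]
  stub 12 35.76
  stub 9 25.51
  stub 4 18.03
  stub 3 2.24
  stub 4 -96.2
  stub 4 -88.15
  stub 4 -73.77
  stub 4 -33.45
  stub 5 -57.47
  stub 4 -48.92
  stub 6 -42.63
  key [ 0.5    -0.1373] 661
```

View pics/wrist6.png

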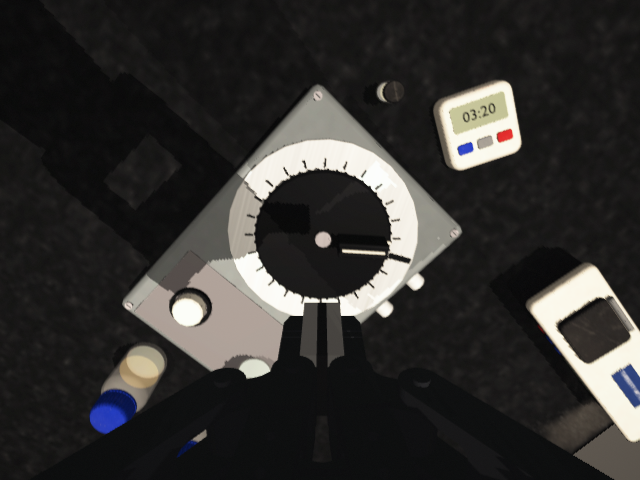

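The fin now stands at about 35.9°, and the long line at 23.4°, so the ring hasn't moved. About 12.4° clockwise remains.

```bash
cat > plan.py <<'E'
import sys
from h import *
from plant import ctrl
# args: yaw_deg, s(offset behind), rho, z
yaw,sx,rho,z=map(float,sys.argv[1:5])
s=ctrl.get_state();M=R.from_quat(s["tcp_rot"]).as_matrix()
y=np.radians(yaw);x=np.array([np.cos(y),np.sin(y),0]);zz=np.array([-np.sin(y),np.cos(y),0])
Mt=np.stack([x,[0,0,-1],zz],1)
p=np.array([.5483,-.0079,0])-sx*x+rho*zz;p[2]=z
print("turn",R.from_matrix(M.T@Mt).as_rotvec().round(3),"shift",((p-s["eef_pos"])@M).round(4))
E
python3 plan.py -62.4 .028 .0366 .10; python3 rel.py
```

```text
turn [-0.001  0.22   0.002] shift [0.012  0.1354 0.0431]
yaw -49.78 centre in tool x,z [0.0311 0.0012] z 0.2353 F tool [ 0.2 -0.1  0.5] q [-0.16 -0.05  1.93 -0.    1.25 -0.86]
```

```bash
python3 plan.py -62.4 .034 .0366 .10
```

```text
turn [-0.001  0.22   0.002] shift [0.0061 0.1354 0.0444]
```

Call:
{"op": "jog_arm", "data": {"deltas": [[[0, 0.1, 0], [0.002, 0.03, 0.01], 0], [[0, 0.2, 0], [0.004, 0.06, 0.03], 0], [[0, 0.22, 0], [0.006, 0.09, 0.045], 0], [[0, 0.22, 0], [0.006, 0.12, 0.045], 0], [[0, 0.22, 0], [0.006, 0.135, 0.045], 0], [[0, 0.22, 0], [0.006, 0.135, 0.045], 0], [[0, 0.22, 0], [0.006, 0.135, 0.045], 0]]}}

```text
time: 7.08
eef_pos: [0.5632, 0.04, 0.0974]
tcp_rot: [0.606, -0.367, 0.365, -0.604]
contact_force: [-0.3, -0.3, 1.3]
opening: -0.002
```

```bash
python3 rel.py;python3 plan.py -62.4 .034 .0366 .055
```

```text
yaw -62.35 centre in tool x,z [ 0.0356 -0.035 ] z 0.0974 F tool [ 0.1 -1.3 -0.4] q [-0.11  0.2   1.95 -0.    1.   -0.59]
turn [ 0.004  0.001 -0.001] shift [0.0016 0.0424 0.0014]
```

Now down, then push forward, stopping slightly short.

Call:
{"op": "jog_arm", "data": {"deltas": [[[0, 0, 0], [0, 0.02, 0.001], 0], [[0, 0, 0], [0, 0.042, 0.0015], 0], [[0, 0, 0], [0, 0.042, 0.0015], 0], [[0, 0, 0], [0.005, 0.042, 0.0015], 0], [[0, 0, 0], [0.01, 0.042, 0.0015], 0], [[0, 0, 0], [0.014, 0.042, 0.0015], 0], [[0, 0, 0], [0.017, 0.042, 0.0015], 0], [[0, 0, 0], [0.019, 0.042, 0.0015], 0], [[0, 0, 0], [0.019, 0.042, 0.0015], 0], [[0, 0, 0], [0.019, 0.042, 0.0015], 0]]}}

```text
time: 7.92
eef_pos: [0.5735, 0.0233, 0.0559]
tcp_rot: [0.606, -0.367, 0.365, -0.604]
contact_force: [0.8, 0.2, 0.5]
opening: -0.0
```

```bash
python3 rel.py;python3 plan.py -62.4 .0148 .0366 .0555
```

```text
yaw -62.34 centre in tool x,z [ 0.0159 -0.0366] z 0.0559 F tool [ 0.2 -0.5  0.7] q [-0.14  0.28  1.94 -0.    0.93 -0.62]
turn [ 0.004  0.001 -0.   ] shift [ 0.0012  0.0004 -0.0002]
```

Call:
{"op": "jog_arm", "data": {"deltas": [[[0, 0, 0], [0.0008, 0, 0], 0], [[0, 0, 0], [0.0008, 0, 0], 0], [[0, 0, 0], [0.0008, 0, 0], 0], [[0, 0, 0], [0.0008, 0, 0], 0]]}}

```text
time: 8.25
eef_pos: [0.5736, 0.0227, 0.0557]
tcp_rot: [0.606, -0.367, 0.365, -0.604]
contact_force: [-0.7, 1.5, -0.0]
opening: 0.001
```

```bash
python3 rel.py
```

```text
yaw -62.33 centre in tool x,z [ 0.0153 -0.0364] z 0.0557 F tool [-1.6  0.   0.1] q [-0.14  0.28  1.94 -0.    0.93 -0.62]
```

Call:
{"op": "jog_arm", "data": {"deltas": [[[0, 0, 0], [-0.008, 0, 0], 0], [[0, 0, 0], [-0.016, 0, 0], 0], [[0, 0, 0], [-0.016, -0.03, 0], 0], [[0, 0, 0], [-0.016, -0.06, -0.01], 0], [[0, 0, 0], [-0.016, -0.1, -0.02], 0], [[0, 0, 0], [-0.016, -0.13, -0.037], 0], [[0, 0, 0], [-0.016, -0.15, -0.037], 0], [[0, 0, 0], [-0.016, -0.15, -0.037], 0], [[0, 0, 0], [-0.016, -0.15, -0.037], 0], [[0, 0, 0], [-0.016, -0.15, -0.037], 0]]}}

```text
time: 9.08
eef_pos: [0.5332, 0.0204, 0.2045]
tcp_rot: [0.607, -0.367, 0.364, -0.604]
contact_force: [-0.2, -0.1, 0.4]
opening: 0.002
```

```bash
python3 snap.py 7; python3 ang.py wrist7|head -8;python3 -c "
from h import *
c=load('wrist7');cv2.imwrite('pics/w7c.png',cv2.resize(c['pixels'][130:330,210:450],None,fx=3,fy=3))"
```

```text
t 9.08 pos [0.5332 0.0204 0.2045] F [-0.2 -0.1  0.4]
M [[0.465, -0.006, 0.885], [-0.885, -0.001, 0.465], [-0.001, -1.0, -0.006]]
wrist7 hub [ 0.5499 -0.0058] 98
  dark 59 22.59 px [419.7 259.2] r 0.069 0.078
  dark 826 -65.42 px [321.9 331.2] r 0.069 0.079
  strip 147 radial 21.89 axis 24.51 mu [0.5781 0.0056] r 0.0304 sd [0.0007 0.0094]
  strip 61 radial 9.73 axis 93.72 mu [0.5975 0.0024] r 0.0483 sd [0.0009 0.0032]
  strip 115 radial -6.31 axis 80.88 mu [ 0.5969 -0.011 ] r 0.0473 sd [0.0015 0.0039]
  strip 57 radial -113.03 axis 161.03 mu [ 0.5309 -0.0504] r 0.0485 sd [0.0009 0.0035]
  strip 149 radial -24.3 axis 64.37 mu [ 0.5923 -0.0249] r 0.0465 sd [0.002  0.0039]
```

View pics/w7c.png

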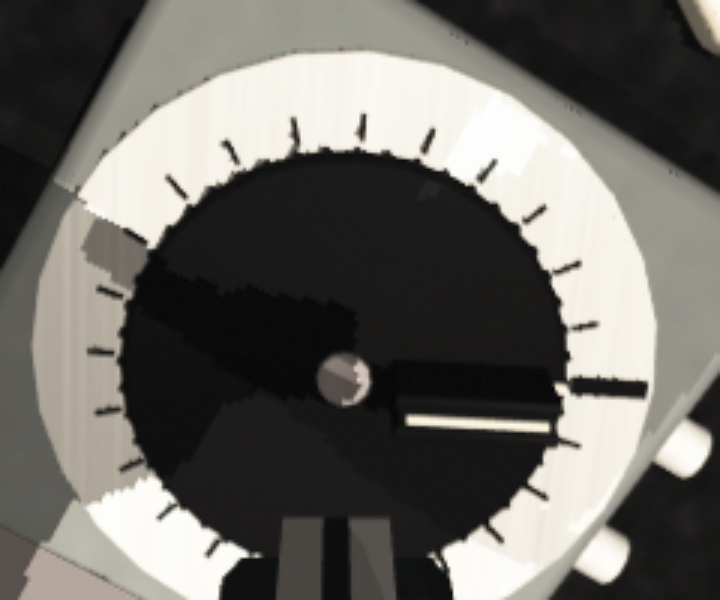

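```bash
python3 - <<'E'
from h import *
c=load("wrist7");T=c["T"];im=c["pixels"];g=cv2.cvtColor(im,cv2.COLOR_BGR2GRAY).astype(int)
v,u=np.mgrid[0:480,0:640];P=lambda z:ray(c,T,u,v,z)[...,:2]
m=(np.hypot(u-324.3,v-256.7)<11)&(g>55);print(m.sum(),g[250:264,314:336:2].tolist()[6])
hub=P(.050)[m];(hx,hy),rad=cv2.minEnclosingCircle((hub*1000).astype(np.float32));print("hub",hub.mean(0),hx,hy,rad)
# disc outer edge circle fit: dark inside vs ring white, and ring ticks
for cen in (hub.mean(0),np.array([hx,hy])/1000):
    A=lambda q:np.degrees(np.arctan2(*(q-cen)[::-1]))
    p=P(.041);r=np.hypot(*(p-cen).transpose(2,0,1));a=np.degrees(np.arctan2(p[...,1]-cen[1],p[...,0]-cen[0]))
    d=(r>.0625)&(r<.079)&(g<100)&(abs(a-23)<5);q=p[d];w,V=np.linalg.eigh(np.cov(q.T));ax=V[:,1]*np.sign(V[0,1])
    print("line radial",A(q.mean(0)).round(2),"axis",np.degrees(np.arctan2(ax[1],ax[0])).round(2),d.sum())
    p=P(.073);r=np.hypot(*(p-cen).transpose(2,0,1));a=np.degrees(np.arctan2(p[...,1]-cen[1],p[...,0]-cen[0]))
    d=(r>.014)&(r<.05)&(g>130)&(abs(a-24)<8);q=p[d];w,V=np.linalg.eigh(np.cov(q.T));ax=V[:,1]*np.sign(V[0,1])
    print("fin radial",A(q.mean(0)).round(2),"axis",np.degrees(np.arctan2(ax[1],ax[0])).round(2),d.sum())
    p=P(.047);r=np.hypot(*(p-cen).transpose(2,0,1));a=np.degrees(np.arctan2(p[...,1]-cen[1],p[...,0]-cen[0]))
    d=(r>.0525)&(r<.0575)&(g>120)&(abs(a-24)<8);print("stub",a[d].round(1),r[d].round(4))
E
```

```text
249 [10, 73, 79, 80, 80, 79, 107, 120, 201, 197, 16]
hub [ 0.54845752 -0.00735532] 548.3753662109375 -7.539754390716553 7.158920764923096
line radial 23.27 axis 23.6 114
fin radial 23.45 axis 23.39 166
stub [31.7 30.9 30.1 29.3 28.5 27.6 25.  25.1 25.1 25.1 24.2 24.2 24.3 24.3
 23.4 23.4 23.5 22.5 22.6 22.7 21.8 20.9 21.  20.1] [0.0574 0.0574 0.0574 0.0574 0.0574 0.0575 0.0546 0.0554 0.0561 0.0569
 0.0547 0.0554 0.0562 0.057  0.0556 0.0563 0.0571 0.0557 0.0564 0.0572
 0.0573 0.0567 0.0575 0.0569]
line radial 23.38 axis 24.18 114
fin radial 23.68 axis 23.3 166
stub [25.2 25.2 25.2 25.3 24.3 24.4 24.4 24.5 23.5 23.6 23.6 22.7 22.7 22.8
 22.  21.1 20.2 16. ] [0.0547 0.0555 0.0563 0.0571 0.0548 0.0556 0.0564 0.0571 0.0557 0.0565
 0.0572 0.0558 0.0566 0.0574 0.0575 0.0568 0.057  0.0572]
```

Index and long line agree to within about 0.3°, at 23.5° and 23.4°; in the crop the stub at (563,387) meets the line at (572–648,388). The dial is set. Next is the key, after a check on bottle clearance.

```bash
python3 - <<'E'
from h import *
from plant import ctrl
c=load("wrist1");T=c["T"]
for p,z in (((74,199),.092),((88,293),.092),((192,294),.083),((215.5,184),.05)):print(p,ray(c,T,*p,z).round(3))
g=cv2.cvtColor(c["pixels"],cv2.COLOR_BGR2GRAY)
for n in("wrist1","wrist6"):
    c=load(n);T=c["T"];g=cv2.cvtColor(c["pixels"],cv2.COLOR_BGR2GRAY).astype(int);v,u=np.mgrid[0:480,0:640];p=ray(c,T,u,v,.05)[...,:2]
    m=(np.hypot(p[...,0]-.499,p[...,1]+.138)<.03)&(g>200)
    nn,l,st,_=cv2.connectedComponentsWithStats(m.astype(np.uint8));i=1+st[1:,4].argmax();print(n,cv2.minEnclosingCircle((p[l==i]*1000).astype(np.float32)))
s=ctrl.get_state();M=R.from_quat(s["tcp_rot"]).as_matrix();print(((np.array([.499,-.139,.11])-s["eef_pos"])@M).round(4))
E
```

```text
(74, 199) [ 0.501 -0.236  0.092]
(88, 293) [ 0.581 -0.24   0.092]
(192, 294) [ 0.586 -0.157  0.083]
(215.5, 184) [ 0.498 -0.137  0.05 ]
wrist1 ((500.14239501953125, -138.1876220703125), 13.706448554992676)
wrist6 ((500.30364990234375, -137.50450134277344), 14.035244941711426)
[ 0.1256  0.0943 -0.1035]
```

Call:
{"op": "jog_arm", "data": {"deltas": [[[0, 0, 0], [0.025, 0, -0.02], 0], [[0, 0, 0], [0.05, 0, -0.04], 0], [[0, 0, 0], [0.075, 0, -0.06], 0], [[0, 0, 0], [0.1, 0, -0.08], 0], [[0, 0, 0], [0.125, 0, -0.102], 0], [[0, 0, 0], [0.125, 0.03, -0.102], 0], [[0, 0, 0], [0.125, 0.06, -0.102], 0], [[0, 0, 0], [0.125, 0.094, -0.102], 0], [[0, 0, 0], [0.125, 0.094, -0.102], 0], [[0, 0, 0], [0.125, 0.094, -0.102], 0]]}}

```text
time: 9.97
eef_pos: [0.4976, -0.1365, 0.1068]
tcp_rot: [0.607, -0.371, 0.361, -0.603]
contact_force: [0.9, -0.3, -0.7]
opening: 0.0
```

```bash
python3 - <<'E'
from h import *
from plant import ctrl
s=ctrl.get_state();M=R.from_quat(s["tcp_rot"]).as_matrix();print(M.round(3).tolist(),((np.array([.500,-.138,.055])-s["eef_pos"])@M).round(4))
E
python3 snap.py 8 wrist side;python3 -c "
from h import *
c=load('side8');cv2.imwrite('pics/side8c.png',cv2.resize(c['pixels'][170:320,230:430],None,fx=4,fy=4))"
```

```text
[[0.465, -0.015, 0.885], [-0.885, 0.003, 0.465], [-0.009, -1.0, -0.012]] [0.0029 0.0518 0.0021]
t 9.97 pos [ 0.4976 -0.1365  0.1068] F [ 0.9 -0.3 -0.7]
M [[0.465, -0.015, 0.885], [-0.885, 0.003, 0.465], [-0.009, -1.0, -0.012]]
```

View pics/side8c.png

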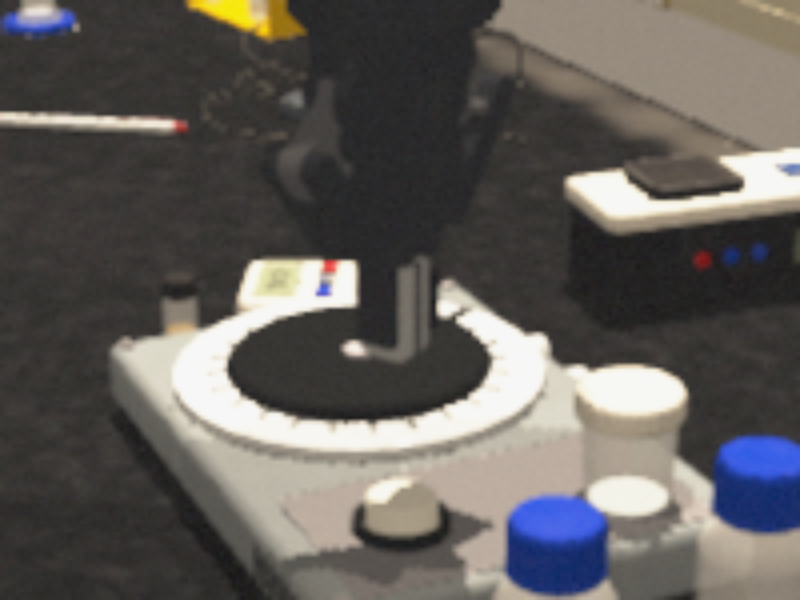

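Call:
{"op": "jog_arm", "data": {"deltas": [[[0, 0, 0], [0.003, 0.02, 0.002], 0], [[0, 0, 0], [0.003, 0.04, 0.002], 0], [[0, 0, 0], [0.003, 0.051, 0.002], 0], [[0, 0, 0], [0.003, 0.051, 0.002], 0], [[0, 0, 0], [0.003, 0.051, 0.002], 0]]}}

```text
time: 10.48
eef_pos: [0.5041, -0.1397, 0.061]
tcp_rot: [0.607, -0.367, 0.364, -0.604]
contact_force: [0.4, 0.1, -0.3]
opening: -0.0
```

```bash
python3 - <<'E'
from h import *
from plant import ctrl
s=ctrl.get_state();M=R.from_quat(s["tcp_rot"]).as_matrix();print(s["eef_pos"],s["contact_force"],((np.array([.500,-.138,.044])-s["eef_pos"])@M).round(4))
E
```

```text
[ 0.50411511 -0.13974367  0.06100094] [ 0.35911825  0.07506564 -0.25931273] [-0.0034  0.017  -0.0027]
```

Call:
{"op": "jog_arm", "data": {"deltas": [[[0, 0, 0], [-0.0034, 0.004, -0.0027], 0], [[0, 0, 0], [-0.0034, 0.008, -0.0027], 0], [[0, 0, 0], [-0.0034, 0.01, -0.0027], 0], [[0, 0, 0], [-0.0034, 0.012, -0.0027], 0], [[0, 0, 0], [-0.0034, 0.014, -0.0027], 0], [[0, 0, 0], [-0.0034, 0.015, -0.0027], 0], [[0, 0, 0], [-0.0034, 0.015, -0.0027], 0], [[0, 0, 0], [-0.0034, 0.015, -0.0027], 0]]}}

```text
time: 11.15
eef_pos: [0.5003, -0.138, 0.0464]
tcp_rot: [0.607, -0.367, 0.364, -0.604]
contact_force: [-0.7, 0.9, 4.8]
opening: -0.004
```

Contact shows 4.8 N, consistent with the key being partly down. I'll press on to the stop.

Call:
{"op": "jog_arm", "data": {"deltas": [[[0, 0, 0], [0, 0.001, 0], 0], [[0, 0, 0], [0, 0.002, 0], 0], [[0, 0, 0], [0, 0.003, 0], 0], [[0, 0, 0], [0, 0.004, 0], 0], [[0, 0, 0], [0, 0.004, 0], 0], [[0, 0, 0], [0, 0.004, 0], 0]]}}

```text
time: 11.65
eef_pos: [0.5004, -0.1381, 0.0439]
tcp_rot: [0.607, -0.367, 0.364, -0.604]
contact_force: [-5.0, 3.2, 13.5]
opening: -0.004
```

Call:
{"op": "jog_arm", "data": {"deltas": [[[0, 0, 0], [0, -0.005, 0], 0], [[0, 0, 0], [0, -0.01, 0], 0], [[0, 0, 0], [0, -0.03, 0], 0], [[0, 0, 0], [0, -0.06, 0], 0], [[0, 0, 0], [0, -0.1, 0], 0], [[0, 0, 0], [0, -0.14, 0], 0], [[0, 0, 0], [-0.04, -0.18, 0.02], 0], [[0, 0, 0], [-0.08, -0.18, 0.05], 0], [[0, 0, 0], [-0.12, -0.18, 0.08], 0], [[0, 0, 0], [-0.12, -0.18, 0.08], 0]]}}

```text
time: 12.48
eef_pos: [0.517, 0.0077, 0.2248]
tcp_rot: [0.606, -0.366, 0.365, -0.604]
contact_force: [-0.2, 0.6, -0.5]
opening: 0.001
```

```bash
python3 snap.py 9 wrist side scene; python3 ang.py wrist9|head -5; python3 - <<'E'
from h import *
c=load('wrist9');T=c['T'];z=c["range_z"];v,u=np.mgrid[0:480,0:640]
P=np.stack([(u-c["cx"])/c["fx"]*z,-(v-c["cy"])/c["fy"]*z,-z],-1)@T[:3,:3].T+T[:3,3]
m=np.hypot(P[...,0]-.5,P[...,1]+.138)<.009;print("key z",m.sum(),np.median(P[m][:,2]))
c=load('side9');T=c['T'];z=c["range_z"]
P=np.stack([(u-c["cx"])/c["fx"]*z,-(v-c["cy"])/c["fy"]*z,-z],-1)@T[:3,:3].T+T[:3,3]
m=np.hypot(P[...,0]-.5,P[...,1]+.143)<.009;print("key z side",m.sum(),np.median(P[m][:,2]))
E
```

```text
t 12.48 pos [0.517  0.0077 0.2248] F [-0.2  0.6 -0.5]
M [[0.466, -0.004, 0.885], [-0.885, -0.002, 0.466], [-0.0, -1.0, -0.004]]
wrist9 hub [ 0.549  -0.0042] 241
  dark 452 -77.74 px [326.5 312.6] r 0.069 0.079
  strip 944 radial -49.29 axis 40.56 mu [ 0.5746 -0.0339] r 0.0393 sd [0.0067 0.0235]
  strip 54 radial -131.34 axis 143.47 mu [ 0.517  -0.0405] r 0.0484 sd [0.0009 0.0037]
  strip 116 radial -114.46 axis -25.42 mu [ 0.5295 -0.047 ] r 0.0471 sd [0.0017 0.0038]
key z 285 0.04947851255349778
key z side 69 0.04835712350669591
```

View pics/wrist9.png

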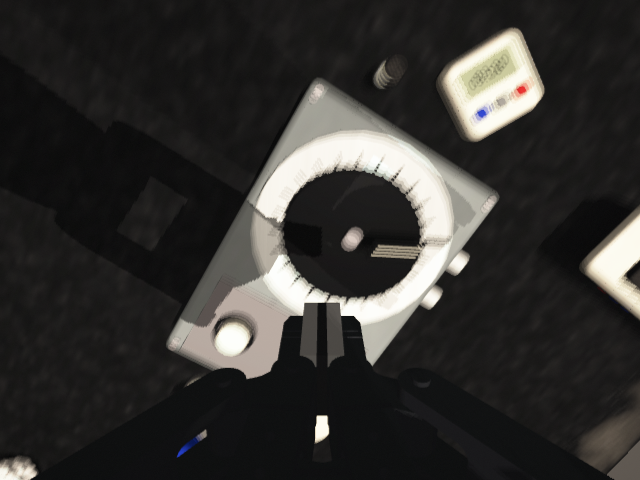

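View pics/side9.png

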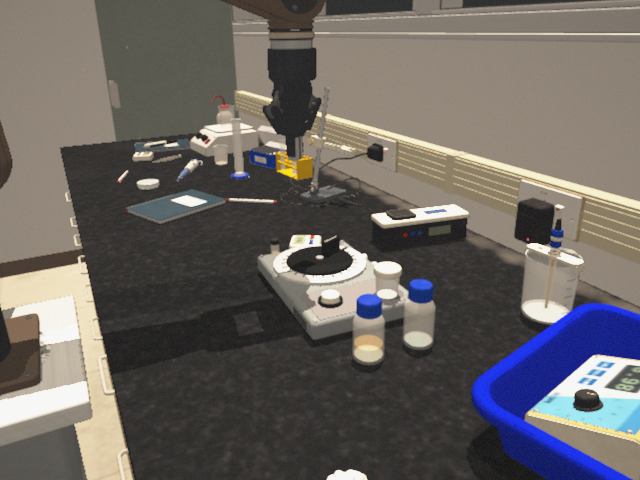

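The wrist picture is motion-blurred; the key is back up at about 49.5 mm and the side view shows everything in place. I'll hold still, retake it and check the alignment once more.

Call:
{"op": "jog_arm", "data": {"deltas": [[[0, 0, 0], [0, 0, 0], 0], [[0, 0, 0], [0, 0, 0], 0], [[0, 0, 0], [0, 0, 0], 0], [[0, 0, 0], [0, 0, 0], 0]]}}

```text
time: 12.97
eef_pos: [0.5164, 0.0065, 0.2229]
tcp_rot: [0.608, -0.367, 0.363, -0.604]
contact_force: [-0.4, 0.1, -0.5]
opening: 0.001
```

```bash
python3 snap.py 10; python3 - <<'E'
from h import *
c=load("wrist10");T=c["T"];im=c["pixels"];g=cv2.cvtColor(im,cv2.COLOR_BGR2GRAY).astype(int)
v,u=np.mgrid[0:480,0:640];P=lambda z:ray(c,T,u,v,z)[...,:2]
p=P(.05);m=(np.hypot(p[...,0]-.5483,p[...,1]+.0079)<.0105)&(g>55)
(hx,hy),rad=cv2.minEnclosingCircle((p[m]*1000).astype(np.float32));cen=np.array([hx,hy])/1000;print(cen,p[m].mean(0),rad)
for z,r0,r1,f,n in((.041,.0625,.079,g<100,"line"),(.073,.014,.05,g>130,"fin")):
    p=P(z);r=np.hypot(*(p-cen).transpose(2,0,1));a=np.degrees(np.arctan2(p[...,1]-cen[1],p[...,0]-cen[0]))
    d=(r>r0)&(r<r1)&f&(abs(a-23.5)<6);q=p[d];w,V=np.linalg.eigh(np.cov(q.T));ax=V[:,1]*np.sign(V[0,1]);print(n,d.sum(),"radial",np.degrees(np.arctan2(*(q.mean(0)-cen)[::-1])),"axis",np.degrees(np.arctan2(ax[1],ax[0])))
cv2.imwrite('pics/w10c.png',cv2.resize(im[110:340,230:490],None,fx=2.6,fy=2.6))
E
```

```text
t 12.97 pos [0.5164 0.0065 0.2229] F [-0.4  0.1 -0.5]
M [[0.468, -0.007, 0.884], [-0.884, -0.002, 0.468], [-0.001, -1.0, -0.007]]
[ 0.54854999 -0.00756468] [ 0.54851585 -0.0075213 ] 7.162308692932129
line 105 radial 23.239070056664207 axis 24.08481189954564
fin 149 radial 23.745982585147072 axis 23.86798807727686
```

View pics/w10c.png

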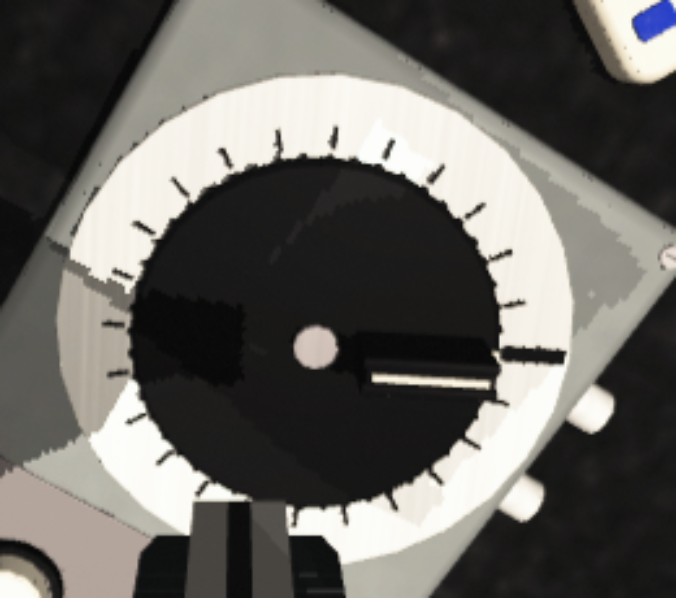

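The still picture shows the index stub at crop (497,355) meeting the long line at (502–565,355); the difference is at most about 0.5°. Handing in.

```bash
python3 -c "
from plant import ctrl;print(ctrl.sign_off())"
```

```text
the job is handed in; nothing more can be done
None
```

I set the dial to the long line and then pressed the key. The job was handed in at about 13 s, with the arm clear of everything.

- **Dial:** With the gripper shut, I pushed the fin clockwise by about 120° from one side, never pinching it. It took two pushes, with a look in between. The last still picture puts the index at about 23.7° and the long line at about 23.2°. An earlier picture agreed to within about 0.3°. The long line's measured direction stayed the same to within measurement error throughout, so the ring did not turn.
- **Key:** I pressed it once, after the dial was set, down to 44 mm above the worktop with 13.5 N; fully down needs 5 N. The press also showed about 6 N of sideways force. After release the wrist camera measured the key top at 49.5 mm and the side camera at 48.4 mm, so it came back up to its 50 mm rest height within camera error.
- **Other objects:** In the last side view the pot, bottles, vial and timer stood where they were. I compared these by eye and did not measure them.

One picture taken on the way up was motion-blurred. I took it again with the arm still before handing in.

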